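# Get the long ruler out of its windowed tray

## Task

Take the wooden ruler out of the tool tray through the window in its clear top and finish while still holding it in the gripper, level, with the whole ruler well clear of the tray (10 cm or more above its top). The ruler is longer than the window, so it has to come out tilted, its end at the narrow strip first; do not force it against the clear top, and leave the things around the tray alone.

Things in the scene. Friction and masses are not known exactly. Their poses are not given: they have to be found in the camera images.
- ruler_center (a point): centre of the wooden ruler: a bar 300 mm long (its y axis), 30 mm wide (x), 10 mm thick (z up), about 0.12 kg, one long edge with a brass strip and black marks. It lies flat and loose on the tray's floor, within 5 degrees of the tray's long axis and 12 mm of its middle line, up to 18 mm either way along it. Grasp it across its 30 mm width, at its middle.
- ruler: the same ruler; origin at the centre of its underside, 5 mm below ruler_center, same axes
- ruler_end_left (a point): middle of the ruler's end face at its own +y end (150 mm from the centre): the end that lies under the deep part of the clear top
- ruler_end_right (a point): middle of the ruler's end face at its own -y end (150 mm from the centre): the end by the narrow strip of the clear top, the one to raise first
- tray: wooden tray, fixed to the table. Origin at the centre of its underside on the table; y = long axis (+y to the robot's left at yaw 0), x across, z up. Outside 190 (x) x 365 (y) mm, inside 170 x 345 mm; walls 10 mm, floor 6 mm thick; 50 mm from the inner floor to the underside of the clear top.
- cover: clear rigid top of the tray, 5 mm thick, fixed; origin on the tray's vertical axis at the panel's underside, 56 mm above the table; axes as the tray's. Its window is 170 mm wide and 200 mm long, with black edges at y = +52.5 mm and y = -147.5 mm. The deep part covers the last 120 mm of the inside at +y, the narrow strip the last 25 mm at -y.
- glue_stick: bystander: white glue stick with orange cap, standing, 27 mm across, 96 mm high, to the left of the tray; origin under its centre
- stamp_1: bystander: rubber stamp with dark turned handle, 40 x 40 x 74 mm high, to the right of the tray; origin under its centre
- ink_tin: bystander: round ink pad tin, 62 mm across, 20 mm high, behind the tray; origin under its centre
- counter_bell: bystander: brass counter bell, 84 mm across, 66 mm high, to the right of the tray; origin under its centre

How it is judged:
On the way, in this order (a step that is already met when the one before it is completed fails the run):
1. the ruler is tilted through the window: its narrow-strip end stands above the clear top while the other end is still under the deep part (z of ruler_end_right in the frame of cover above 0.005 m and z of ruler_end_left in the frame of cover below 0 m and y of ruler_end_left in the frame of cover above 0.0525 m), for 0.1 s.
2. the whole ruler is out, above the clear top (z of each of ruler_end_right, ruler_end_left in the frame of cover above 0.02 m), for 0.1 s.
At the end, for the whole second after the job is handed in: The fingers hold the ruler still (under 30 mm/s) and level (within 0.2 rad), both its ends more than 100 mm above the clear top's underside, touching nothing of the tray; the glue stick, stamp, ink tin and bell are within 20 mm of where they stood (z of each of ruler_end_right, ruler_end_left in the frame of cover above 0.1 m and angle between ruler_center's own z axis and vertical below 0.2 rad and contact force between the fingers and ruler above 1 N and contact force between ruler and tray below 0.1 N and linear speed of ruler below 0.03 m/s and distance of each of glue_stick, stamp_1, ink_tin, counter_bell from where it was at the start of the episode below 0.02 m); the arm keeps its last pose, push and grip.
It fails at once if the ruler is forced against the clear top (over 20 N) (contact force between ruler and cover above 20 N).
It fails at once if a bystander is knocked away (more than 20 mm) (distance of any of glue_stick, stamp_1, ink_tin, counter_bell from where it was at the start of the episode above 0.02 m).
It also fails if it takes over 35 s, if anything falls off the work surface, if the arm or the gripper's body presses on something with over 40 N, if the wrist force passes 120 N, or if a joint passes its speed limit or range.

## Robot

A 7-joint arm with a two-finger parallel gripper is mounted at the origin on a cart in front of the work surface, level with it; the furniture and walls round the work are solid. World frame = base frame: x ahead of the robot, y to its left, z up, the work surface at z = 0. Lengths are in m, angles in rad, forces in N, time in s.
With the tool pointing down it reaches from about 0.4 to 0.925 m from the base axis. Payload 5.6 kg.
Tool frame: the origin (TCP) lies between the finger pads; the fingertips stand 19 mm ahead of it and the grasp point (between the pads) is the TCP; z points along the fingers, y is the direction in which the jaws open and shut (so a half turn about z gives the same grasp; the last joint's range is limited). The gripper opens to 85 mm and grips with 20 to 120 N. Pads are 22 mm wide; open, the fingers measure 114 mm over their backs; the gripper's body (76 mm by 85 mm) begins 54 mm behind the grasp point. The pads swing forward as they close: fully open they stand 13 mm farther back than shut.
Start: joints at [-1.252, 0.468, -0.012, 1.603, 0.006, 1.071, -0.056], TCP at [0.23, 0.608, 0.25] pointing down, gripper open.
Joint ranges: [-2.53, 2.53], [-0.31, 2.02], [-1.57, 1.55], [0.28, 2.44], [-1.29, 4.43], [0.15, 1.84], [-2.92, 2.92]. Speed limits (rad/s): [2.57, 2.57, 3.14, 3.14, 3.14, 3.14, 3.14].

## Interface

Orientations are given as a 3x3 rotation matrix whose columns are the frame's x, y, z axes.
In Python, from plant import telemetry, eyes, order gives the robot as it stands.
- The arm moves only by the tool apply_moves, never from a script. Its argument "motion" is a list of rows, each a list of 3 entries, a list of its own where there are three numbers: the finger opening in cm, from 0 to 8.54, then the shift along the tool's x, y, z in cm, then the turn, a rotation vector about the tool's x, y, z in rad. In form: [[jaw, [x, y, z], [rx, ry, rz]], ...]. A call has 1 to 20 rows; each row is the pose to reach, as a shift and turn from the pose commanded when the call began, along the tool's axes at that moment; what a row does not reach only later rows make up. A row lasts 1/10 s, in which the tool goes at most 50 mm and 8.59 degrees, less where a joint would pass 70% of its speed; a pose out of reach is approached as far as the arm can. A call with a gripper value outside its range is refused whole. The fingers move at their own pace and stop on an object; "grip_force" is the grip in N (left out, the last holds). Time passes only in rows, so rows that repeat a pose let the fingers close. It gives the time, the measured TCP pose, the force and the opening at its end, in the units of the state.
- telemetry.observe(): the state, without advancing time (a new reading comes with each control period).
- eyes.camera(name): name is "scene" or "side" or "wrist"; returns the picture (400x640x3 uint8, red, green, blue); there is no depth.
- eyes.camera_info(name): a dict with "vertical_fov" (degrees; the focal length in pixels is half the picture's height over the tangent of half this angle, whatever the lens; pixels are square), "cx", "cy" (the principal point, pixels), "k1" (the pictures are not rectified: a ray, as slopes to the right and down, at radius r is drawn at 1 + k1 r^2 times it, then the intrinsics apply), "camera_from_world" (4x4, takes a point from world to camera coordinates); the wrist camera has in their place "mount" (4x4, takes a point from camera to tool coordinates, whose origin is the TCP and whose axes are the flange's). Camera axes: x right, y down, z forward; pixel columns grow to the right and rows downward; lengths in m; the calibration is good to about 2 mm. A picture is of the moment at which its call begins: read the wrist's pose just before it. camera_info takes no time and is no camera call.
- order.close_job(): hands the job in, once; it reports no verdict.
The state is a dict: "clock": time; "joint_positions": joint angles; "dq": joint speeds; "tau": joint torques, N m; "position": TCP position; "tcp_rot": TCP orientation; "ft_force": force on the tool from outside, world axes, zero at the start; "moment": the same for the moment, N m; "finger_gap": opening from 0.0 (shut) to 1.0 (fully open).
Only numpy, scipy, OpenCV 4.12 (cv2) and the standard library are available. Lean on these libraries where they do the work, as an engineer would, in place of code of your own. Each camera call takes 0.05 s, during which the arm holds its last target.

## Working session

There is one attempt and no reset: what is moved stays moved. The work goes in short steps, Python scripts to look and compute and a tool call to move; the robot and the scene stay as the last step left them, time stands still between calls to the robot, and variables do not carry over. Pictures are saved under pics/ and viewed, and the job is handed in when it is done.

Besides the shell and the picture viewer there is one more tool, called after ">>>" as name(argument=value, ...) on one line, values as JSON. apply_moves: Moves the arm, as the interface text tells. Its arguments: {"type":"object","properties":{"motion":{"type":"array","items":{"type":"array"}},"grip_force":{"type":"number"}},"required":["motion"]}

```bash
ls; mkdir -p pics
python3 - <<'E'
from plant import telemetry, eyes
import cv2,numpy as np
s=telemetry.observe()
for k,v in s.items(): print(k,np.round(v,4).tolist())
for n in("scene","side","wrist"):
    print(n,eyes.camera_info(n))
for n in("scene","side","wrist"):
    cv2.imwrite(f"pics/{n}0.png",eyes.camera(n)[:,:,::-1])
E
```

```text
pics
clock 0.0
joint_positions [-1.252, 0.4684, -0.0116, 1.6037, 0.006, 1.0714, -0.0563]
dq [0.0016, -0.0002, -0.0014, -0.0015, -0.0018, 0.0015, 0.0016]
tau [-0.0004, -53.2388, 0.0212, -25.1292, 0.0114, 0.008, -0.0]
position [0.2299, 0.6074, 0.2493]
tcp_rot [[-0.9352, 0.354, -0.0005], [0.354, 0.9352, -0.0018], [-0.0001, -0.0019, -1.0]]
ft_force [0.1501, -0.316, 0.8307]
moment [-0.0358, 0.0297, -0.0348]
finger_gap 0.9995
scene {'vertical_fov': 45.36515805816302, 'cx': 333.5128018754535, 'cy': 200.35060120474162, 'k1': -0.10940443383036731, 'camera_from_world': array([[ 0.64027427, -0.76804837, -0.01227011, -0.39404794],
       [-0.40546678, -0.32435923, -0.85462728,  0.31980807],
       [ 0.65241517,  0.55217098, -0.51909697,  1.19100686],
       [ 0.        ,  0.        ,  0.        ,  1.        ]])}
side {'vertical_fov': 53.91080369019655, 'cx': 323.8561829703012, 'cy': 193.68741197168097, 'k1': 0.0017668255759594213, 'camera_from_world': array([[ 0.96958605, -0.24451097, -0.01082961, -0.58324872],
       [-0.12584981, -0.46011903, -0.87889266,  0.12420934],
       [ 0.20991598,  0.85352496, -0.47689665,  1.04788938],
       [ 0.        ,  0.        ,  0.        ,  1.        ]])}
wrist {'vertical_fov': 61.96412519245753, 'cx': 311.8993317762214, 'cy': 199.85220132391177, 'k1': -0.07211507495911597, 'mount': array([[ 3.45675874e-04, -9.57829880e-01, -2.87335694e-01,
         7.29453904e-02],
       [ 9.99999936e-01,  3.56945829e-04,  1.31639445e-05,
         1.64386861e-04],
       [ 8.99544583e-05, -2.87335680e-01,  9.57829942e-01,
        -1.23687141e-01],
       [ 0.00000000e+00,  0.00000000e+00,  0.00000000e+00,
         1.00000000e+00]])}
```

View pics/scene0.png

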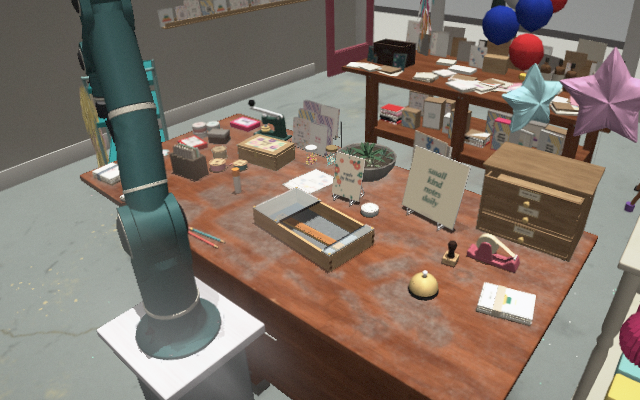

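View pics/side0.png

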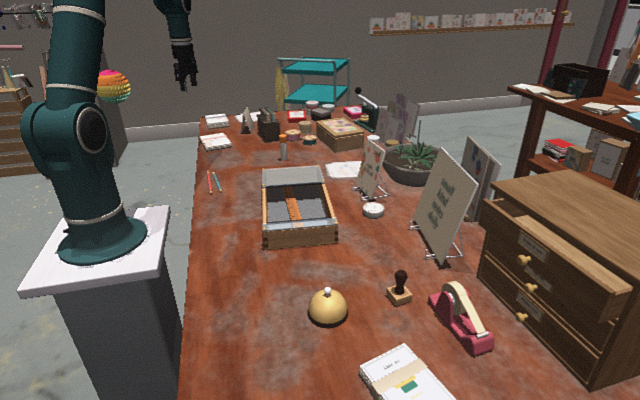

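View pics/wrist0.png

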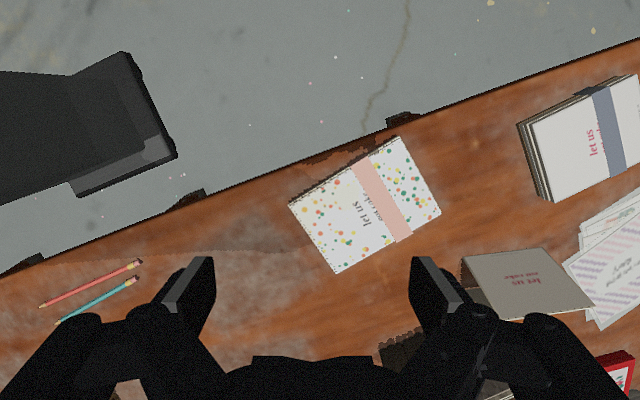

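Scene: the tray is at about (315,228) with the ruler, orange, at about (318,233). The glue stick is at (236,180), the tin at (370,210), the stamp at (450,253) and the bell at (424,286). In the side view the tray is at (298,205). I'll enlarge both.

Run:
```python
import cv2
a=cv2.imread("pics/scene0.png")[170:280,240:390]; cv2.imwrite("pics/sc_c.png",cv2.resize(a,None,fx=5.3,fy=5.3,interpolation=2))
a=cv2.imread("pics/side0.png")[155:255,245:355]; cv2.imwrite("pics/si_c.png",cv2.resize(a,None,fx=6,fy=6,interpolation=2))
```

```text
(no output)
```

View pics/sc_c.png

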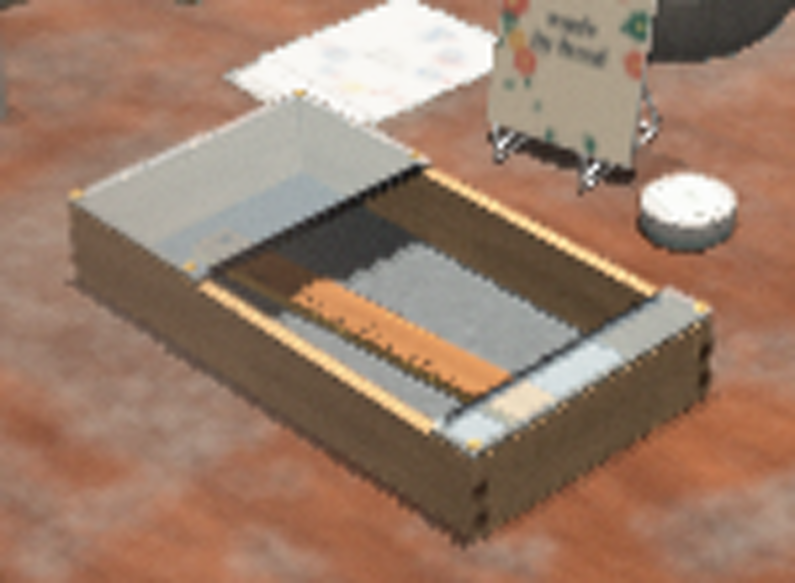

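View pics/si_c.png

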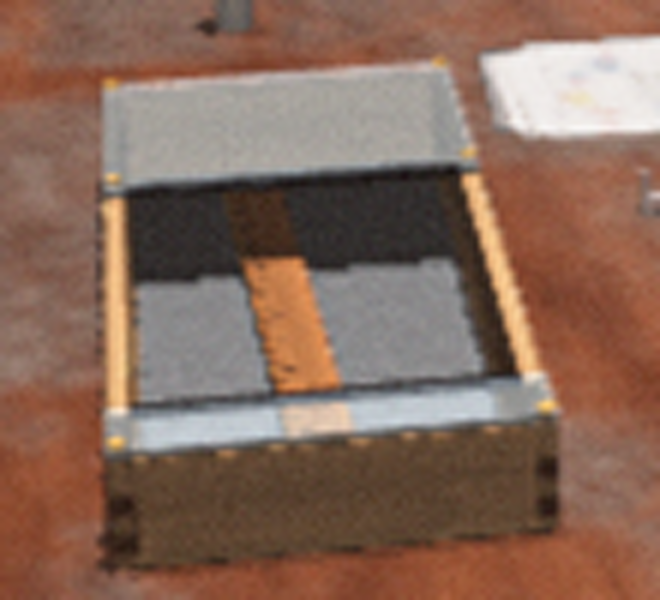

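Scene crop: tray top corners at (72,200), (300,93), (712,310) and (475,455). Side crop: the same corners at (105,85), (448,62), (555,408) and (105,452). Next I'll triangulate these and get a coarse tray pose.

```bash
cat > h.py <<'E'
import numpy as np, cv2
from scipy.optimize import least_squares
def cam(info):
    f=200/np.tan(np.radians(info['vertical_fov']/2)); return f,info['cx'],info['cy'],info['k1']
def proj(info,T,P):
    f,cx,cy,k=cam(info); p=np.atleast_2d(P)@T[:3,:3].T+T[:3,3]; s=p[:,:2]/p[:,2:]; s=s*(1+k*(s**2).sum(1,keepdims=True)); return s*f+[cx,cy]
def wristT(info,pos,R):
    W=np.eye(4);W[:3,:3]=R;W[:3,3]=pos; return np.linalg.inv(W@info['mount'])
def tri(views):  # [(info,T,uv)]
    r=least_squares(lambda P:np.concatenate([(proj(i,T,P)[0]-uv) for i,T,uv in views]),[0.55,0.,0.03]); return r.x,np.sqrt(np.mean(r.fun**2))
def onz(info,T,uv,z):
    g=least_squares(lambda q:proj(info,T,[q[0],q[1],z])[0]-uv,[0.55,0]); return np.array([*g.x,z])
E
python3 - <<'E'
from h import *
from plant import eyes
S=eyes.camera_info("scene");D=eyes.camera_info("side")
o=lambda l,f,x,y:np.array(l)/f+[x,y]
a=o([(72,200),(300,93),(712,310),(475,455)],5.3,240,170)-.4
b=o([(105,85),(448,62),(555,408),(105,452)],6,245,155)-.4
for u,v in zip(a,b): print(tri([(S,S['camera_from_world'],u),(D,D['camera_from_world'],v)]))
loc=np.array([(-95,182.5),(95,182.5),(95,-182.5),(-95,-182.5)])/1000
def pts(q):
    c,s=np.cos(q[2]),np.sin(q[2]); return np.c_[loc@np.array([[c,-s],[s,c]]).T+q[:2],np.full(4,q[3])]
r=least_squares(lambda q:np.r_[(proj(S,S['camera_from_world'],pts(q))-a).ravel(),(proj(D,D['camera_from_world'],pts(q))-b).ravel()],[.55,0,0,.06])
print(r.x,np.round(r.fun,1))
for n,u in dict(glue=(236,193),tin=(370,213),stamp=(450,262),bell=(424,295)).items(): print(n,onz(S,S['camera_from_world'],u,0))
E
```

```text
(array([0.44436402, 0.19783272, 0.06408133]), np.float64(0.4545192045367653))
(array([0.63199424, 0.18273329, 0.06167976]), np.float64(0.4442846416795134))
(array([ 0.59071413, -0.18019056,  0.06693323]), np.float64(0.4677816673901714))
(array([ 0.40522282, -0.16038966,  0.06474232]), np.float64(0.3692086615764878))
[ 0.5188586   0.01192926 -0.10794762  0.06342307] [-1.3 -1.   0.1 -1.2  0.3 -0.2 -0.5 -0.2 -0.4  0.1  0.1  0.   0.9  1.5
 -0.3  0.7]
glue [0.5342932  0.40188028 0.        ]
tin [ 0.73335919 -0.0640392   0.        ]
stamp [ 0.66501213 -0.40633515  0.        ]
bell [ 0.4938937 -0.4195058  0.       ]
```

Run:
```python
from h import *
from plant import telemetry
from scipy.spatial.transform import Rotation as Ro
s=telemetry.observe();R=np.array(s['tcp_rot']);p=s['position']
y=-.108
Rt=np.c_[[-np.sin(y),np.cos(y),0],[np.cos(y),np.sin(y),0],[0,0,-1]]
print(R.T@(np.array([.524,.045,.30])-p)*100, Ro.from_matrix(R.T@Rt).as_rotvec())
```

```text
[-47.41158263 -42.20821322  -4.98156127] [-1.13534078e-03  1.02673577e-03  1.31697118e+00]
```

>>> apply_moves(motion=[[8.5,[0,0,-5],[0,0,0]],[8.5,[-5,-4.4,-5],[0,0,0.14]],[8.5,[-10,-8.8,-5],[0,0,0.28]],[8.5,[-14,-12.5,-5],[0,0,0.4]],[8.5,[-18,-16,-5],[0,0,0.52]],[8.5,[-22,-19.6,-5],[0,0,0.64]],[8.5,[-26,-23,-5],[0,0,0.75]],[8.5,[-30,-26.7,-5],[0,0,0.87]],[8.5,[-34,-30.2,-5],[0,0,0.98]],[8.5,[-38,-33.8,-5],[0,0,1.09]],[6,[-42,-37.4,-5],[0,0,1.2]],[6,[-45,-40,-5],[0,0,1.28]],[6,[-47.4,-42.2,-5],[0,0,1.317]],[6,[-47.4,-42.2,-5],[0,0,1.317]],[6,[-47.4,-42.2,-5],[0,0,1.317]],[6,[-47.4,-42.2,-5],[0,0,1.317]],[6,[-47.4,-42.2,-5],[0,0,1.317]]], grip_force=60)

```text
clock: 1.85
position: [0.5234, 0.0468, 0.3]
tcp_rot: [[0.106, 0.994, -0.001], [0.994, -0.106, 0.0], [0.0, -0.001, -1.0]]
ft_force: [-0.1, 0.7, 0.4]
finger_gap: 0.7
```

Run:
```python
from plant import telemetry, eyes
import cv2,numpy as np
s=telemetry.observe();print(s['clock'],s['position'],np.abs(s['dq']).max(),s['joint_positions'],s['finger_gap'])
im=eyes.camera("wrist")[:,:,::-1]
np.savez("w1.npz",pos=s['position'],R=s['tcp_rot'],im=im); cv2.imwrite("pics/w1.png",im)
```

```text
1.85 [0.52344444 0.04680284 0.2999545 ] 0.012723092415167891 [-0.60695848  0.2112125   0.52983948  1.87844134 -0.12079011  1.08412468
 -0.13610961] 0.7002801520468359
```

View pics/w1.png

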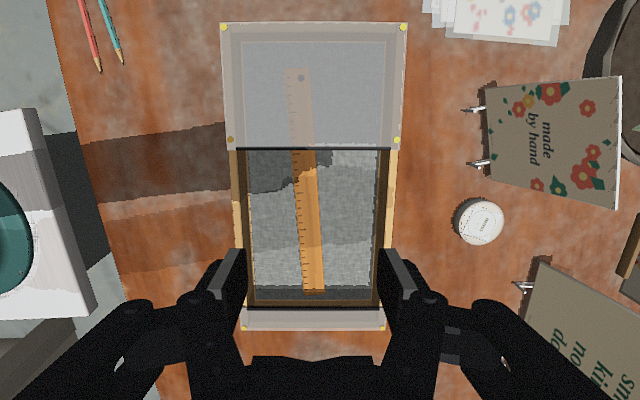

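The wrist view shows the whole tray. The ruler runs from about (295,68) to (314,292), and the black window edges are at rows 149 and 307. I'll enlarge it.

Run:
```python
import cv2
i=cv2.imread("pics/w1.png")
cv2.imwrite("pics/w1a.png",cv2.resize(i[10:160,210:420],None,fx=3.8,fy=3.8,interpolation=2))
cv2.imwrite("pics/w1b.png",cv2.resize(i[200:345,225:400],None,fx=4,fy=4,interpolation=2))
```

```text
(no output)
```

View pics/w1a.png

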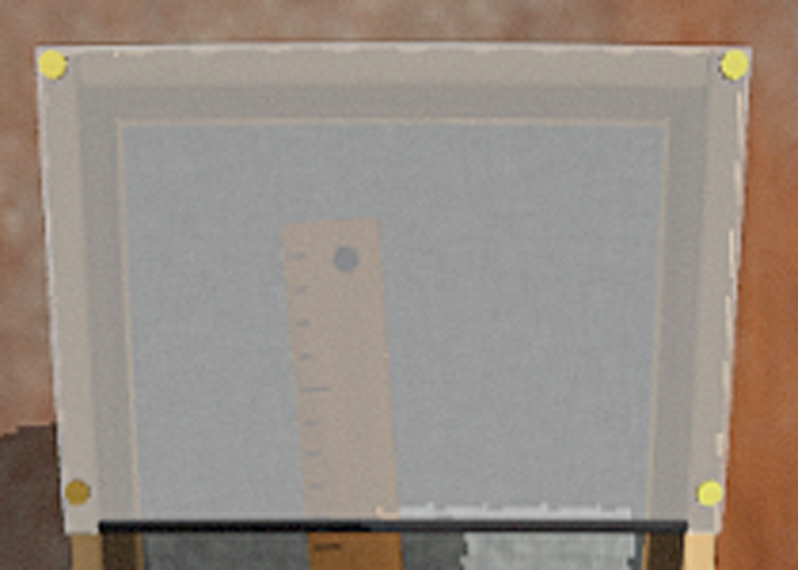

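View pics/w1b.png

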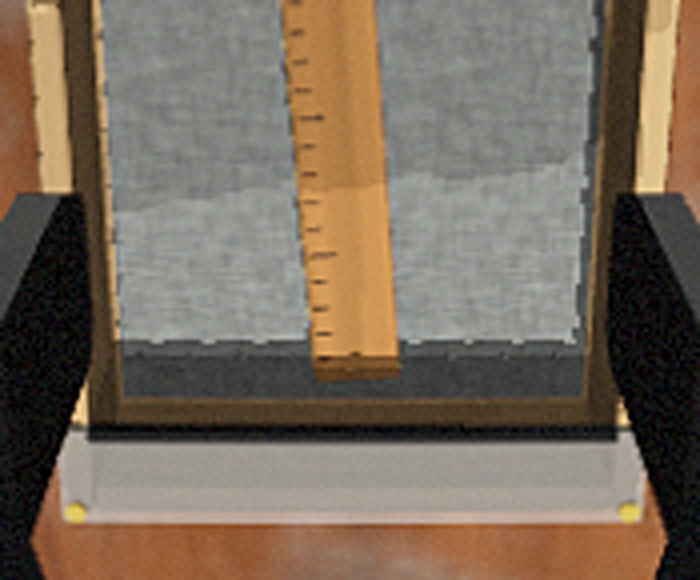

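Read off: cover corners at crop-a (37,48) and (750,45), and at crop-b (62,522) and (640,522). The black edges are at a-row 526 and b-row 432. Ruler top corners are at a (282,225) and (378,217), and at b (313,358) and (400,357).

```bash
cat > fit.py <<'E'
from h import *
from plant import eyes
W=eyes.camera_info("wrist");d=np.load("w1.npz");T=wristT(W,d['pos'],d['R'])
S=eyes.camera_info("scene");D=eyes.camera_info("side")
A=lambda l:np.array(l)/3.8+[210,10]-.4
B=lambda l:np.array(l)/4+[225,200]-.4
uv=np.r_[A([(37,48),(750,45),(98,526),(686,526)]),B([(62,522),(640,522),(88,434),(617,434)])]
loc=np.array([(-95,182.5),(95,182.5),(-85,52.5),(85,52.5),(-95,-182.5),(95,-182.5),(-85,-147.5),(85,-147.5)])/1000
def pts(q,l):
    c,s=np.cos(q[2]),np.sin(q[2]); return np.c_[l@np.array([[c,-s],[s,c]]).T+q[:2],np.full(len(l),q[3])]
sv=np.array([(72,200),(300,93),(712,310),(475,455)])/5.3+[240,170]-.4
dv=np.array([(105,85),(448,62),(555,408),(105,452)])/6+[245,155]-.4
l4=loc[[0,1,5,4]]
f=lambda q:(proj(W,T,pts(q,loc))-uv).ravel()
r=least_squares(f,[.52,0.01,-.1,.06]);print("tray wrist",r.x,np.round(r.fun,1))
r=least_squares(lambda q:np.r_[f(q),.6*(proj(S,S['camera_from_world'],pts(q,l4))-sv).ravel(),.6*(proj(D,D['camera_from_world'],pts(q,l4))-dv).ravel()],[.52,0.01,-.1,.06])
tray=r.x;print("tray all",r.x,np.round(r.fun,1))
ru=np.r_[A([(282,225),(378,217)]),B([(313,358),(400,357)])]
lr=np.array([(-15,150),(15,150),(-15,-150),(15,-150)])/1000
r=least_squares(lambda q:(proj(W,T,pts(q,lr))-ru).ravel(),[.52,0.01,-.1,.016]);print("ruler",r.x,np.round(r.fun,1))
r2=least_squares(lambda q:(proj(W,T,pts([*q,.016],lr))-ru).ravel(),[.52,0.01,-.1]);print("ruler z16",r2.x,np.round(r2.fun,1))
q=r2.x
c,s=np.cos(tray[2]),np.sin(tray[2]); print("ruler in tray mm",np.array([[c,s],[-s,c]])@(q[:2]-tray[:2])*1000,np.degrees(q[2]-tray[2]))
# check in scene/side
for n,I in(("scene",S),("side",D)): print(n,np.round(proj(I,I['camera_from_world'],pts([*q,.016],lr)),1).tolist())
E
python3 fit.py
```

```text
tray wrist [ 0.52118945  0.01603259 -0.10607668  0.06045155] [-0.9 -0.9  0.5 -0.1 -0.2  1.7  0.3  1.8  0.  -0.5  0.5 -0.3 -0.6 -1.1
  0.5 -1. ]
tray all [ 0.52116063  0.01602049 -0.10620597  0.06048059] [-0.9 -0.9  0.5 -0.  -0.2  1.7  0.3  1.8 -0.  -0.5  0.4 -0.3 -0.7 -1.1
  0.4 -0.9 -0.9 -0.5 -0.2 -0.7 -0.2 -0.2 -0.6 -0.2  0.1  0.2  0.2  0.2
  0.9  0.9  0.4  0.4]
ruler [ 0.5114965   0.00973876 -0.03543853  0.00188839] [ 0.1 -0.1 -0.1  0.1  0.5  0.5 -0.5 -0.5]
ruler z16 [ 0.51204874  0.01157045 -0.03580416] [-0.6 -3.   0.1 -2.8  0.5  4.8  0.   3.8]
ruler in tray mm [-8.58881888 -5.39088184] 4.033726770267902
scene [[274.7, 215.2], [281.3, 211.6], [342.4, 251.1], [348.9, 246.5]]
side [[282.2, 185.2], [291.4, 184.3], [295.9, 236.5], [307.2, 235.0]]
```

The darker band at the ruler's lower end can't be the end face, because that face points away from the camera. It is the strip's shadow on the top surface, so the true end corners are at b (317,381) and (401,376).

```bash
sed -i 's/(313,358),(400,357)/(317,381),(401,375)/' fit.py; python3 fit.py | tail -5
```

```text
ruler [ 0.51206272  0.0085886  -0.03417521  0.01346212] [-0.2 -0.   0.2  0.1 -0.1 -0.1  0.1  0.1]
ruler z16 [ 0.51216168  0.0089313  -0.03424201] [-0.4 -0.6  0.3 -0.5 -0.1  0.7  0.2  0.9]
ruler in tray mm [-8.19675245 -8.00319255] 4.123231015583944
scene [[275.2, 215.5], [281.8, 211.9], [343.1, 251.4], [349.6, 246.8]]
side [[282.3, 185.6], [291.5, 184.6], [296.2, 237.0], [307.5, 235.6]]
```

```bash
cat > mv.py <<'E'
from h import *
from plant import telemetry
from scipy.spatial.transform import Rotation as Ro
s=telemetry.observe();R=np.array(s['tcp_rot']);p=np.array(s['position'])
def Rt(y,th=0):
    R0=np.c_[[-np.sin(y),np.cos(y),0],[np.cos(y),np.sin(y),0],[0,0,-1]]
    return Ro.from_rotvec(-th*R0[:,1]).as_matrix()@R0   # th>0 raises -y end
def row(P,Rn): return np.round(R.T@(np.array(P)-p)*100,2).tolist(), np.round(Ro.from_matrix(R.T@Rn).as_rotvec(),3).tolist()
E
python3 -c "
from mv import *
print(s['position'],R)
for z in (.12,.035,.028): print(row([.5122,.0088,z],Rt(-.0342)))"
```

```text
[0.52346583 0.04704082 0.30007754] [[ 1.05239883e-01  9.94446664e-01 -6.31197746e-04]
 [ 9.94446737e-01 -1.05239527e-01  5.73176873e-04]
 [ 5.03566877e-04 -6.88013607e-04 -9.99999637e-01]]
([-3.93, -0.71, 18.01], [-0.001, -0.001, -0.071])
([-3.93, -0.7, 26.51], [-0.001, -0.001, -0.071])
([-3.94, -0.7, 27.21], [-0.001, -0.001, -0.071])
```

>>> apply_moves(motion=[[5,[-2,-0.35,4],[0,0,-0.04]],[5,[-3.9,-0.7,8],[0,0,-0.071]],[5,[-3.9,-0.7,12],[0,0,-0.071]],[5,[-3.9,-0.7,16],[0,0,-0.071]],[5,[-3.9,-0.7,20],[0,0,-0.071]],[5,[-3.9,-0.7,22.5],[0,0,-0.071]],[5,[-3.9,-0.7,24],[0,0,-0.071]],[5,[-3.9,-0.7,24],[0,0,-0.071]],[5,[-3.9,-0.7,24],[0,0,-0.071]],[5,[-3.9,-0.7,24],[0,0,-0.071]]])

```text
clock: 2.9
position: [0.514, 0.0078, 0.0618]
tcp_rot: [[0.037, 0.999, 0.003], [0.999, -0.037, 0.001], [0.001, 0.003, -1.0]]
ft_force: [-0.6, 0.0, 1.0]
finger_gap: 0.584
```

Run:
```python
from mv import *
from plant import eyes
print(s['position'],s['ft_force'],s['finger_gap'])
print(row([.5122,.0088,.028],Rt(-.0342)))
im=eyes.camera("wrist")[:,:,::-1]; cv2.imwrite("pics/w2.png",im)
W=eyes.camera_info("wrist");T=wristT(W,p,R)
c,sn=np.cos(-.0342),np.sin(-.0342)
l=np.array([(-15,0),(15,0),(-15,100),(15,100),(-15,150),(15,150)])/1000@np.array([[c,-sn],[sn,c]]).T+[.5122,.0089]
print(np.round(proj(W,T,np.c_[l,np.full(6,.016)])).tolist())
```

```text
[0.51402271 0.00775549 0.06177681] [-0.63394892  0.02642222  0.96606669] 0.5838925831378841
([0.1, -0.2, 3.38], [0.003, -0.001, -0.002])
[[280.0, 237.0], [335.0, 237.0], [275.0, 40.0], [338.0, 40.0], [272.0, -77.0], [340.0, -77.0]]
```

View pics/w2.png

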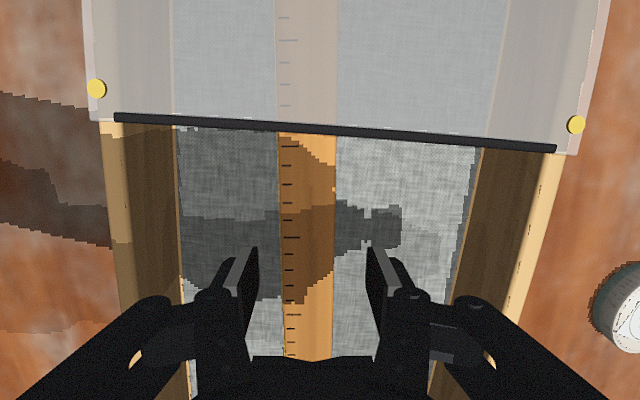

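The ruler edges are at columns 281 and 335 on row 237, which matches the prediction (280, 335). The fingers straddle it. Now down and close.

>>> apply_moves(motion=[[5,[0.1,-0.2,1.5],[0,0,0]],[5,[0.1,-0.2,2.6],[0,0,0]],[5,[0.1,-0.2,3.1],[0,0,0]],[5,[0.1,-0.2,3.3],[0,0,0]],[5,[0.1,-0.2,3.3],[0,0,0]],[5,[0.1,-0.2,3.3],[0,0,0]]])

```text
clock: 3.55
position: [0.5112, 0.0084, 0.0276]
tcp_rot: [[0.037, 0.999, 0.001], [0.999, -0.037, 0.0], [0.0, 0.001, -1.0]]
ft_force: [0.6, 0.4, -0.9]
finger_gap: 0.583
```

>>> apply_moves(motion=[[2.5,[0,0,0],[0,0,0]],[2.5,[0,0,0],[0,0,0]],[2.5,[0,0,0],[0,0,0]],[2.5,[0,0,0],[0,0,0]],[2.5,[0,0,0],[0,0,0]],[2.5,[0,0,0],[0,0,0]]], grip_force=60)

```text
clock: 4.15
position: [0.5113, 0.0085, 0.028]
tcp_rot: [[0.037, 0.999, 0.001], [0.999, -0.037, 0.0], [0.0, 0.001, -1.0]]
ft_force: [-1.4, 0.5, 6.1]
finger_gap: 0.323
```

>>> apply_moves(motion=[[1,[0,0,0],[0,0,0]],[1,[0,0,-0.3],[0,0,0]],[1,[0,0,-0.7],[0,0,0]],[1,[0,0,-1],[0,0,0]],[1,[0.4,0,-1],[0,0,0]],[1,[0.8,0,-1],[0,0,0]],[1,[1.2,0,-1],[0,0,0]],[1,[1.6,0,-1],[0,0,0]],[1,[1.8,0,-1],[0,0,0]],[1,[1.8,0,-1],[0,0,0]],[1,[1.8,0,-1],[0,0,0]]], grip_force=70)

```text
clock: 5.25
position: [0.5115, 0.0264, 0.0372]
tcp_rot: [[0.037, 0.999, -0.0], [0.999, -0.037, -0.0], [-0.0, -0.0, -1.0]]
ft_force: [0.8, -0.3, -1.6]
finger_gap: 0.325
```

Run:
```python
from mv import *
from plant import eyes
print(s['position'],s['ft_force'],s['moment'],s['finger_gap'])
a=eyes.camera("wrist")[:,:,::-1]; b=eyes.camera("side")[:,:,::-1]
c=cv2.resize(b[140:265,225:375],(640,533),interpolation=2)
cv2.imwrite("pics/w3.png",a); cv2.imwrite("pics/s3.png",c)
```

```text
[0.51151278 0.02643471 0.03723653] [ 0.83312617 -0.3017116  -1.60567631] [ 0.02269316 -0.05149093 -0.08010268] 0.3252195817241448
```

View pics/w3.png

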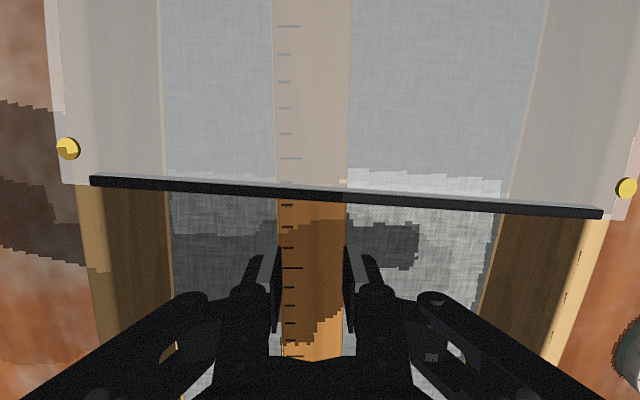

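View pics/s3.png

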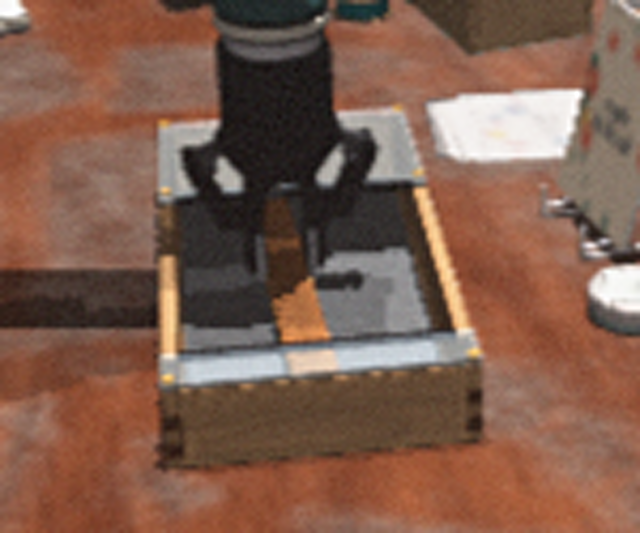

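The ruler is between the pads and lifted; its edges are at columns 275 and 348. I'll check its height and lengthwise position from the long marks at (290,268), (290,158) and (288,27), comparing with the first wrist view.

Run:
```python
from mv import *
from plant import eyes
W=eyes.camera_info("wrist");T=wristT(W,p,R)
f=lambda uv,z: R.T@(onz(W,T,uv,z)-p)*1000
for z in(.016,.0255,.028):
    print(z,[np.round(f(u,z),1).tolist() for u in((285,268),(282,158),(279,27),(274,150),(349,150))])
d=np.load("w1.npz");T1=wristT(W,d['pos'],d['R'])
# marks in w1 (crop a: long mark (316,390), crop b long marks (310,118),(322,255)) relative to ruler centre
c=np.array([.5122,.0089]);u=np.array([np.sin(.0342),np.cos(.0342)])
for m in (np.array([316,390])/3.8+[210,10]-.4,np.array([310,118])/4+[225,200]-.4,np.array([322,255])/4+[225,200]-.4):
    print((onz(W,T1,m,.016)[:2]-c)@u*1000)
```

```text
0.016 [[-4.8, -12.8, 21.3], [48.9, -12.8, 21.3], [102.0, -12.9, 21.3], [52.4, -16.2, 21.3], [52.5, 16.5, 21.3]]
0.0255 [[0.3, -11.9, 11.8], [50.5, -12.0, 11.8], [100.1, -12.0, 11.8], [53.8, -15.2, 11.8], [53.8, 15.4, 11.8]]
0.028 [[1.6, -11.7, 9.3], [50.9, -11.7, 9.3], [99.6, -11.8, 9.3], [54.2, -14.9, 9.3], [54.2, 15.1, 9.3]]
99.62577732863576
-49.66708708874503
-99.79236947775122
```

Marks at 0, 50 and 100 mm from the TCP and the edge width both agree: the ruler was lifted to z≈0.0255 (top) and is gripped at its middle. Its narrow-strip end is now about 7 mm inside the window edge. Next, the tilt plan.

Run:
```python
import numpy as np
y0,z0=9.4,20.5
def r(y,z,t): return [round((y-y0+16.7*np.sin(t))/10,2),round((16.7-(z-z0)-16.7*np.cos(t))/10,2)],-t
for t in np.arange(.03,.255,.03).tolist()+[.25]:
    print(r(9.4,max(20.5,17+150*np.sin(t)),t), 17+150*np.sin(t))
```

```text
([np.float64(0.05), np.float64(-0.1)], -0.03) 21.49932503037435
([np.float64(0.1), np.float64(-0.55)], -0.06) 25.99460097191669
([np.float64(0.15), np.float64(-0.99)], -0.09) 30.481782379701656
([np.float64(0.2), np.float64(-1.43)], -0.12) 34.956831093337904
([np.float64(0.25), np.float64(-1.87)], -0.15) 39.41571987103988
([np.float64(0.3), np.float64(-2.31)], -0.18) 43.854436013873624
([np.float64(0.35), np.float64(-2.74)], -0.21) 48.268984976914936
([np.float64(0.4), np.float64(-3.17)], -0.24) 52.655393964070186
([np.float64(0.41), np.float64(-3.31)], -0.25) 54.11059388817844
```

>>> apply_moves(motion=[[1,[0.05,0,-0.1],[0,-0.03,0]],[1,[0.1,0,-0.55],[0,-0.06,0]],[1,[0.15,0,-1],[0,-0.09,0]],[1,[0.2,0,-1.43],[0,-0.12,0]],[1,[0.25,0,-1.87],[0,-0.15,0]],[1,[0.3,0,-2.31],[0,-0.18,0]],[1,[0.35,0,-2.74],[0,-0.21,0]],[1,[0.4,0,-3.17],[0,-0.24,0]],[1,[0.41,0,-3.31],[0,-0.25,0]],[1,[0.41,0,-3.31],[0,-0.25,0]],[1,[0.41,0,-3.31],[0,-0.25,0]],[1,[0.41,0,-3.31],[0,-0.25,0]]])

```text
clock: 6.55
position: [0.5116, 0.0301, 0.0703]
tcp_rot: [[0.037, 0.999, -0.01], [0.968, -0.038, -0.247], [-0.247, -0.0, -0.969]]
ft_force: [-0.2, 0.3, -0.8]
finger_gap: 0.323
```

Run:
```python
from mv import *
from plant import eyes
print(s['position'],s['ft_force'],s['finger_gap'])
c0=p+R@[0,0,.0167]
t=np.array([.5212,.016,.056]);y=-.106
M=np.c_[[np.cos(y),np.sin(y),0],[-np.sin(y),np.cos(y),0],[0,0,1]]
E=[c0+R@[.15,0,0],c0+R@[-.15,0,0]]
for e in E: print("cover frame",np.round(M.T@(e-t)*1000,1))
b=eyes.camera("side")[:,:,::-1]
D=eyes.camera_info("side");print(proj(D,D['camera_from_world'],np.array(E)),"crop:",(proj(D,D['camera_from_world'],np.array(E))-[225,140])*640/150)
cv2.imwrite("pics/s4.png",cv2.resize(b[140:265,225:375],(640,533),interpolation=2))
```

```text
[0.51159313 0.03006936 0.07033538] [-0.16834808  0.28219681 -0.82776962] 0.32309222687206
cover frame [-20.6 153.9 -38.9]
cover frame [  -0.9 -136.2   35.2]
[[286.16300216 183.16196641]
 [298.69252363 207.43622176]] crop: [[260.96214255 184.15772334]
 [314.42143417 287.72787952]]
```

View pics/s4.png

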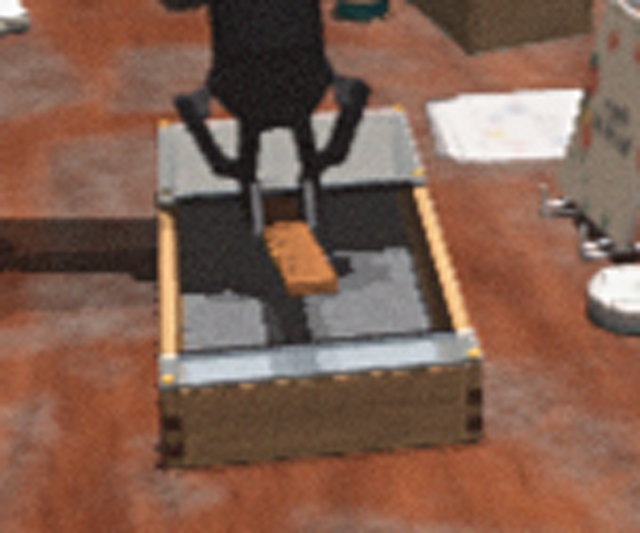

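The end face shows at crop (312,288) against a predicted (314,288). The end is 35 mm above the panel's underside and the other end is still under the deep part at y=154 mm, so step 1 is met. Now draw it out.

Run:
```python
from mv import *
a=np.array([.037,.9993,0]);a=R[:,0]*[1,1,0];a/=np.linalg.norm(a);y=-np.arctan2(a[0],a[1])
c0=p+R@[0,0,.0167]; base=c0-a*.0089; th0=.25
for yc,z,t in [(0,54,.25),(-20,54,.25),(-40,56,.26),(-52,64,.32),(-60,72,.38),(-65,76,.4),(-85,80,.4),(-105,85,.4),(-110,95,.4),(-110,120,.4),(-110,150,.4),(-110,180,.38),(-110,195,.3),(-110,200,.2),(-110,200,.1),(-110,200,0)]:
    c=base+a*yc/1000; c[2]=z/1000
    Rn=Rt(y,t); print(row(c-Rn@[0,0,.0167],Rn), 'deep top',round(z-(52.5-yc)*np.tan(t)+5/np.cos(t)) if yc+150*np.cos(t)>45 else None,'strip bot',round(z+(147.5+yc)*np.tan(t)-5/np.cos(t)),'left',round(yc+150*np.cos(t)),round(z-150*np.sin(t)-5))
```

```text
([-0.86, -0.0, 0.23], [-0.0, -0.0, 0.0]) deep top 46 strip bot 87 left 145 12
([-2.8, -0.0, 0.73], [-0.0, -0.0, 0.0]) deep top 41 strip bot 81 left 125 12
([-4.77, -0.0, 1.03], [-0.0, -0.01, 0.0]) deep top 37 strip bot 79 left 105 12
([-6.03, -0.0, 0.56], [-0.0, -0.07, 0.0]) deep top 35 strip bot 90 left 90 12
([-6.9, -0.0, -0.01], [-0.0, -0.13, 0.0]) deep top 32 strip bot 102 left 79 11
([-7.45, -0.0, -0.27], [-0.0, -0.15, 0.0]) deep top 32 strip bot 105 left 73 13
([-9.49, -0.0, -0.17], [-0.0, -0.15, 0.0]) deep top 27 strip bot 101 left 53 17
([-11.55, -0.0, -0.16], [-0.0, -0.15, 0.0]) deep top None strip bot 98 left 33 22
([-12.28, -0.0, -1.0], [-0.0, -0.15, 0.0]) deep top None strip bot 105 left 28 32
([-12.9, -0.0, -3.42], [-0.0, -0.15, 0.0]) deep top None strip bot 130 left 28 57
([-13.64, -0.0, -6.33], [-0.0, -0.15, 0.0]) deep top None strip bot 160 left 28 87
([-14.41, -0.0, -9.24], [-0.0, -0.13, 0.0]) deep top None strip bot 190 left 29 119
([-14.92, -0.0, -10.71], [-0.0, -0.05, 0.0]) deep top None strip bot 201 left 33 146
([-15.21, -0.0, -11.19], [-0.0, 0.05, -0.0]) deep top None strip bot 202 left 37 165
([-15.37, -0.0, -11.18], [-0.0, 0.15, -0.0]) deep top None strip bot 199 left 39 180
([-15.54, -0.0, -11.14], [-0.0, 0.25, -0.0]) deep top None strip bot 195 left 40 195
```

>>> apply_moves(motion=[[1,[-0.9,0,0.2],[0,0,0]],[1,[-1.9,0,0.45],[0,0,0]],[1,[-2.8,0,0.7],[0,0,0]],[1,[-3.8,0,0.85],[0,0,0]],[1,[-4.8,0,1.0],[0,-0.01,0]],[1,[-5.4,0,0.8],[0,-0.04,0]],[1,[-6.0,0,0.5],[0,-0.07,0]],[1,[-6.5,0,0.25],[0,-0.1,0]],[1,[-6.9,0,0],[0,-0.13,0]],[1,[-7.4,0,-0.3],[0,-0.15,0]],[1,[-8.5,0,-0.25],[0,-0.15,0]],[1,[-9.5,0,-0.2],[0,-0.15,0]],[1,[-10.5,0,-0.2],[0,-0.15,0]],[1,[-11.5,0,-0.2],[0,-0.15,0]],[1,[-12.0,0,-0.6],[0,-0.15,0]],[1,[-12.3,0,-1.0],[0,-0.15,0]],[1,[-12.3,0,-1.0],[0,-0.15,0]],[1,[-12.3,0,-1.0],[0,-0.15,0]]])

```text
clock: 8.4
position: [0.5076, -0.0856, 0.1106]
tcp_rot: [[0.034, 0.999, -0.014], [0.921, -0.037, -0.389], [-0.389, 0.0, -0.921]]
ft_force: [0.0, -0.2, -1.2]
finger_gap: 0.323
```

Run:
```python
from mv import *
from plant import eyes
print(s['position'],s['ft_force'],s['finger_gap'])
c0=p+R@[0,0,.0167]
t=np.array([.5212,.016,.056]);y=-.106
M=np.c_[[np.cos(y),np.sin(y),0],[-np.sin(y),np.cos(y),0],[0,0,1]]
E=[c0+R@[.15,0,0],c0+R@[-.15,0,0]]
for e in E: print("cover frame",np.round(M.T@(e-t)*1000,1))
b=eyes.camera("side")[:,:,::-1]
D=eyes.camera_info("side");print("crop:",(proj(D,D['camera_from_world'],np.array(E))-[225,140])*640/150)
cv2.imwrite("pics/s5.png",cv2.resize(b[140:265,225:375],(640,533),interpolation=2))
a=R[:,0]*[1,1,0];a/=np.linalg.norm(a);y=-np.arctan2(a[0],a[1])
for z,t in [(120,.4),(150,.4),(180,.38),(195,.3),(200,.2),(200,.1),(200,0)]:
    c=c0.copy(); c[2]=z/1000; Rn=Rt(y,t); print(row(c-Rn@[0,0,.0167],Rn))
```

```text
[ 0.50759638 -0.08559491  0.11060239] [ 0.00571681 -0.18438245 -1.18898005] 0.3228141515833291
cover frame [-11.9  28.9 -19.1]
cover frame [   7.2 -246.8   97.5]
crop: [[282.02628993 237.80029804]
 [342.7580773  289.75264748]]
([-0.96, 0.0, -2.28], [0.0, -0.001, -0.0])
([-2.13, 0.0, -5.05], [0.0, -0.001, -0.0])
([-3.33, 0.0, -7.81], [0.0, 0.019, 0.0])
([-4.05, 0.0, -9.18], [0.0, 0.099, 0.0])
([-4.41, 0.01, -9.62], [0.0, 0.199, 0.0])
([-4.57, 0.01, -9.58], [0.0, 0.299, 0.0])
([-4.72, 0.0, -9.52], [0.0, 0.399, 0.0])
```

View pics/s5.png

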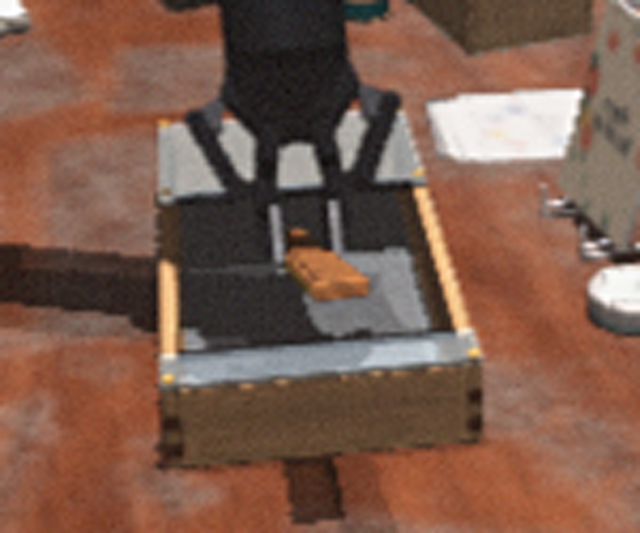

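The end is seen at (342,288), as predicted. The other end is at y=29 mm, inside the window with 23 mm to spare. Now up and level.

>>> apply_moves(motion=[[1,[-0.5,0,-1.1],[0,0,0]],[1,[-0.95,0,-2.3],[0,0,0]],[1,[-1.5,0,-3.7],[0,0,0]],[1,[-2.1,0,-5],[0,0,0]],[1,[-2.7,0,-6.4],[0,0.01,0]],[1,[-3.3,0,-7.8],[0,0.02,0]],[1,[-3.7,0,-8.5],[0,0.06,0]],[1,[-4.05,0,-9.2],[0,0.1,0]],[1,[-4.25,0,-9.4],[0,0.15,0]],[1,[-4.4,0,-9.6],[0,0.2,0]],[1,[-4.5,0,-9.6],[0,0.25,0]],[1,[-4.6,0,-9.6],[0,0.3,0]],[1,[-4.65,0,-9.55],[0,0.35,0]],[1,[-4.7,0,-9.5],[0,0.4,0]],[1,[-4.7,0,-9.5],[0,0.4,0]],[1,[-4.7,0,-9.5],[0,0.4,0]],[1,[-4.7,0,-9.5],[0,0.4,0]],[1,[-4.7,0,-9.5],[0,0.4,0]]])

```text
clock: 10.25
position: [0.5072, -0.0916, 0.2163]
tcp_rot: [[0.036, 0.999, -0.0], [0.999, -0.036, -0.0], [-0.0, -0.0, -1.0]]
ft_force: [0.4, 0.2, -1.3]
finger_gap: 0.324
```

Run:
```python
from mv import *
from plant import eyes
print(s['clock'],s['position'],s['ft_force'],s['finger_gap'],np.abs(s['dq']).max())
c0=p+R@[0,0,.0167]
t=np.array([.5212,.016,.056]);y=-.106
M=np.c_[[np.cos(y),np.sin(y),0],[-np.sin(y),np.cos(y),0],[0,0,1]]
E=[c0+R@[.15,0,0],c0+R@[-.15,0,0]]
for e in E: print("cover frame",np.round(M.T@(e-t)*1000,1))
b=eyes.camera("side")[:,:,::-1];c=eyes.camera("scene")[:,:,::-1]
for n in("side","scene"):
    D=eyes.camera_info(n);print(n,proj(D,D['camera_from_world'],np.array(E)).round().tolist())
cv2.imwrite("pics/s6.png",b);cv2.imwrite("pics/c6.png",c)
```

```text
10.25 [ 0.50719939 -0.09159144  0.21633096] [ 0.42762518  0.21384779 -1.25315207] 0.324322189454513 0.00388585121747694
cover frame [-13.1  41.2 143.6]
cover frame [   8.  -258.1  143.7]
side [[287.0, 143.0], [305.0, 192.0]]
scene [[296.0, 175.0], [375.0, 209.0]]
```

View pics/s6.png

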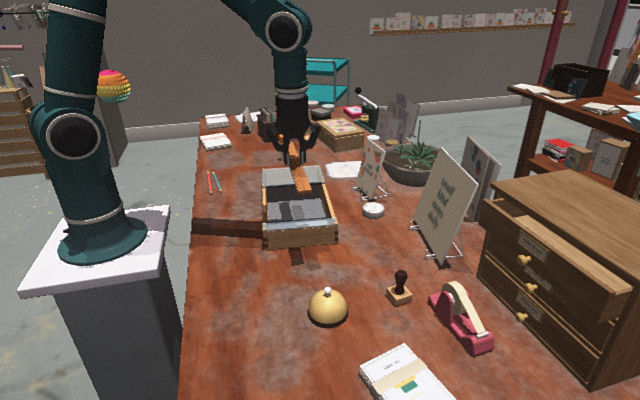

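View pics/c6.png

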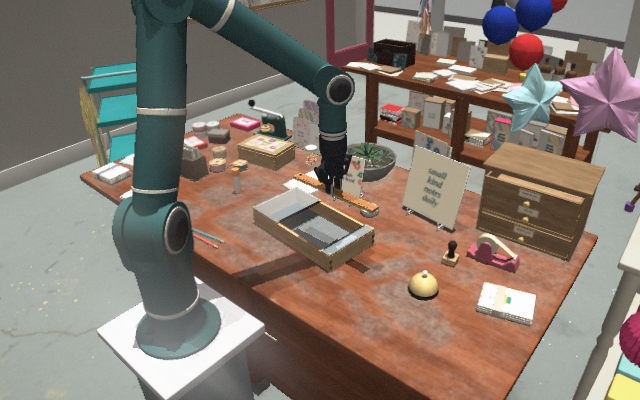

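The ruler is held level above the tray. In the scene view it runs from (296,176) to (376,209), against a prediction of (296,175) to (375,209). Of the bystanders, the glue stick (236,180), stamp (450,253) and bell (424,286) are where they were; the tin, at (370,210), is partly hidden by the ruler in this view but unmoved in the side view.

```bash
python3 -c "
from plant import order
print(order.close_job())"
```

```text
the job is handed in; nothing more can be done
None
```

The ruler is out of the tray, held level in the gripper about 144 mm above the clear top's underside at both ends. I handed the job in at about 10.4 s; it reports no verdict.

**What I did:** I gripped the ruler at its middle and lifted it about 1 cm. I slid it 18 mm away from the narrow strip and tilted that end up through the window. Then I drew it out past the deep part, raised it and levelled it.

**Last checks:**
- **Hold:** the tool stood still and exactly level, with the gripper opening steady at 0.32. The force reading was about -1.3 N vertically, close to the ruler's weight alone.
- **Position:** the ruler's ends in the scene picture matched the prediction within about 1 pixel. Force readings taken between moves never showed pressing against the clear top; the largest was about 6 N, when the fingers closed on the ruler at the tray floor.
- **Bystanders:** the glue stick, stamp, tin and bell looked unmoved by eye in the final pictures. In the scene view the tin was partly hidden by the ruler, so I relied on the side view for it.

**One disagreement:** my first reading of the ruler's narrow-strip end was off by about 5 pixels because I mistook a shadow on it for its end face. I corrected this before grasping, and the ruler's marks after the lift confirmed the correction.

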